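# Drop in the last pump roller, then hold the spread snap ring at the shaft groove

### The arm

A 7-joint arm with a two-finger parallel gripper is mounted at the origin on a cart in front of the work surface, level with it; the furniture and walls round the work are solid. World frame = base frame: x ahead of the robot, y to its left, z up, the work surface at z = 0. Lengths are in m, angles in rad, forces in N, time in s.
With the tool pointing down it reaches from about 0.425 to 0.875 m from the base axis. Payload 4.7 kg.
Tool frame: the origin (TCP) lies on the centre line of the jaws, within the pads' length; the fingertips stand 14 mm ahead of it and the grasp point (between the pads) lies 5 mm behind it; z points along the fingers, y is the line along which they close (so a half turn about z gives the same grasp; the last joint's range is limited). The gripper opens to 87 mm and grips with 3 to 60 N. Pads are 19 mm wide; open, the fingers measure 117 mm over their backs; the gripper's body (75 mm by 190 mm) begins 51 mm behind the grasp point.
Start: joints at [-1.256, 0.321, -0.07, 1.45, 0.023, 1.371, -0.057], TCP at [0.193, 0.621, 0.237] pointing down, gripper open.
Joint ranges: [-2.86, 2.86], [-0.3, 2.09], [-1.38, 1.24], [0.06, 2.45], [-1.56, 4.7], [0.09, 2.05], [-2.69, 2.69]. Speed limits (rad/s): [2.57, 2.57, 3.14, 3.14, 3.14, 3.14, 3.14].

### API

Orientations are given as a rotation vector (axis times angle).
In Python, from bench import * gives the robot as it stands.
- The arm moves only by the shell command python3 -m jog 'ROWS' [FORCE]. ROWS is JSON, a list of rows, each an object of numbers: "claw": the finger opening in mm, from 0 to 87; "dx", "dy", "dz": the shift along the tool's x, y, z in mm; "spin": the turn about the tool's z in degrees. In form: [{"claw": .., "dx": .., "dy": .., "dz": .., "spin": ..}, ...]. A call has 1 to 20 rows; each row is the pose to reach, as a shift and turn from the pose commanded when the call began, along the tool's axes at that moment; what a row does not reach only later rows make up. A row lasts 1/12 s, in which the tool goes at most 41.7 mm and 7.16 degrees, less where a joint would pass 70% of its speed; a pose out of reach is approached as far as the arm can. A call with a gripper value outside its range is refused whole. The fingers move at their own pace and stop on an object; FORCE is the grip in N (left out, the last holds). Time passes only in rows, so rows that repeat a pose let the fingers close. It gives the time, the measured TCP pose, the force, the opening and the grip force at its end, in the units of the state.
- get_state(): the state, without advancing time (a new reading comes with each control period).
- get_image(name): name is "scene" or "top" or "wrist"; returns a dict with "frame" (384x512x3 uint8, red, green, blue), "depth" (384x512 float32, m along the optical axis (not along the pixel's ray), 0 where there is no reading), "K" (3x3 intrinsics, pixels), "T" (4x4, takes a point from camera to world coordinates); the wrist camera has in their place "mount" (4x4, takes a point from camera to tool coordinates, whose origin is the TCP and whose axes are the flange's). Camera axes: x right, y down, z forward; pixel columns grow to the right and rows downward; lengths in m; the calibration is good to about 2 mm. A picture is of the moment at which its call begins: read the wrist's pose just before it.
- close_job(): hands the job in; it is judged then, once.
The state is a dict: "time": time; "joint_positions": joint angles; "qd": joint speeds; "joint_torque": joint torques, N m; "position": TCP position; "tool_rot": TCP orientation; "ft_force": force on the tool from outside, world axes, zero at the start; "torque": the same for the moment, N m; "grip_width": opening from 0.0 (shut) to 1.0 (fully open); "grip_force": force on a finger pad.
Only numpy, scipy, OpenCV 4.12 (cv2) and the standard library are available. Lean on these libraries where they do the work, as an engineer would, in place of code of your own. Each camera call takes 0.05 s, during which the arm holds its last target. There are 200 camera calls.

### The job

Finish the spare pump drum on its round assembly puck: drop the loose steel roller end-down into the drum's one empty pocket so that it goes fully home like the others. Then take the snap-ring pliers out of their stand by squeezing the handles right together, which spreads the snap ring that waits on their points, and slide the spread ring down over the drum's shaft until it is level with the groove. Finish there while still holding: handles squeezed, ring spread all round the shaft and held in the air at the groove by the pliers alone, so that I can check the rollers' end play before it is let snap in; leave the other things on the desk where they are.

Things in the scene. Friction and masses are not known exactly. Their poses are not given: they have to be found in the camera images.
- drum: spare pump drum with a steel shaft, on a grey round puck (88 mm across, 7.5 mm high) fixed to the desk. Origin: centre of the puck's underside, z up along the shaft. Aluminium top flange 72 mm across, its face at z = 68 mm. Six pockets stand on a 53 mm pitch circle round the shaft; five hold rollers, ends flush with the flange; the one on the drum's +x side is empty
- groove (a point): middle of the groove, on the shaft's axis, 6 mm above the flange's face. The shaft has 34 mm diameter and ends 11 mm above this point (last 2.5 mm chamfered); the groove has 31.6 mm diameter and is 6 mm wide
- empty_pocket (a point): centre of the mouth of the drum's empty pocket (15 mm diameter, 60.5 mm deep), in the plane of the flange's face; the shaft's top end stands 17 mm above it, close by
- roller: loose steel roller, 12 mm diameter, 60 mm long, 35 to 70 g, ends chamfered 1.5 mm. It stands upright in a pocket at one end of the black cuvette block (34 x 80 x 27 mm; 14 mm square pockets, floor 3 mm above the desk; a cuvette 54 mm away in the other end pocket). Origin: centre of its lower end, z along it
- roller_top (a point): centre of the roller's upper end
- stand: aluminium stand fixed to the desk: base plate 90 x 72 x 8 mm with a grey spigot (18 mm diameter, top at z = 17 mm), the ring lying round it on 3 mm pads, and on its -x side an upright post 30 mm wide, 86 mm high, with an upward-open notch in which the pliers hang by their pivot bolt. Origin: on the underside, under the spigot. Pliers and ring leave it straight up (18 mm clears the notch)
- pliers: snap-ring pliers in the stand, points down, handles up, closing along the stand's y: two levers between steel link plates, 130 g. They work in reverse: squeezing the handles moves the points apart. Origin: between the two pivots, 75.3 mm above the desk at first, z up towards the handles. The ring sits 60 to 64 mm below the origin on 3 mm pins that end 66 mm below it, under 10 mm shoulders
- left_handle (a point): outer face of the left (+y) grip, 55 mm above the pivots. The two black grips are flat-sided, 16 mm wide, from 26 to 88 mm above the pivots; over the outside they measure about 55 mm here when open and 36 mm squeezed to the stop, when they are parallel. That takes about 10 N; a spring opens them again. 20 to 90 N is a good grip
- right_handle (a point): outer face of the right (-y) grip, 55 mm above the pivots
- left_lever (a joint): how far the handles are squeezed: 0 open, 0.17 rad at the stop (each point has then moved 11 mm outward); the right lever moves with it
- ring: steel snap ring, 4 mm thick, 24 g, a gap between its two eyes (10 mm lugs with 5 mm holes), the pliers' points standing in them; it lies flat on the stand, underside 11 mm above the desk, eyes towards -x. Closed it is 44 mm across, its opening 32.6 mm, too small for the shaft. Origin: centre of the left half's arc, underside; z up. Only the spread points carry it: it drops if the handles open
- ring_back (a point): the ring's back, opposite the gap, at half its thickness; the two halves spring about this point. When fully spread, the shaft's axis belongs 21.5 mm from here towards the midpoint of the two eyes (about 2 mm of room all round), and the eyes' midpoint lies 40 mm from here. The ring can be seen while the pliers carry it
- left_eye (a point): centre of the ring's left (+y) eye at half the ring's thickness, 43.7 mm from the back
- right_eye (a point): centre of the ring's right (-y) eye at half the ring's thickness, 43.7 mm from the back
- ring_opening (a joint): how far the ring is spread: 0 closed, about 0.49 rad with the pliers squeezed to the stop; below 0.4 it does not count as spread
- cuvette: clear plastic cuvette, 12 x 12 x 45 mm, standing in the pocket at the other end of the cuvette block; leave it. Origin at its underside
- beaker: clear beaker, 57 mm diameter, 66 mm high, a bystander; origin at its underside
- small_bottle: white bottle with a white cap, 28 mm diameter, 44 mm high, a bystander; origin at its underside
There are look-alikes about, which are no part of the job. Of the things that look like the pliers, the smaller one is meant.

How it is judged:
By the outcome, as a careful person would: the job done as asked, in the order asked, and still so for the second after the job is handed in, while the arm keeps its last pose, push and grip.
It also fails if it takes over 48 s, if anything falls off the work surface, if the arm or the gripper's body presses on something with over 40 N, if the wrist force passes 120 N, or if a joint passes its speed limit or range.

## Working session

There is one attempt and no reset: what is moved stays moved. The work goes in short steps, Python scripts to look and compute and a shell command to move; the robot and the scene stay as the last step left them, time stands still between calls to the robot, and variables do not carry over. Pictures are saved under pics/ and viewed, at most 12 in all, crops included, and the job is handed in when it is done.

```bash
mkdir -p pics; ls; cat > h.py <<'E'
from bench import *
import numpy as np, cv2
from scipy.spatial.transform import Rotation as R
def grab(name,fn=None):
    s=get_state(); im=get_image(name)
    if name=="wrist":
        T=np.eye(4);T[:3,:3]=R.from_rotvec(s["tool_rot"]).as_matrix();T[:3,3]=s["position"]
        im["T"]=T@im["mount"]
    np.savez("pics/last_%s.npz"%name,**{k:im[k] for k in("frame","depth","K","T")})
    if fn: cv2.imwrite("pics/"+fn,im["frame"][:,:,::-1])
    return im
def load(name): return dict(np.load("pics/last_%s.npz"%name))
def crop(im,u0,v0,u1,v1,k,fn):
    cv2.imwrite("pics/"+fn,cv2.resize(im["frame"][v0:v1,u0:u1,::-1],None,fx=k,fy=k,interpolation=cv2.INTER_CUBIC))
def pz(im,u,v,z):  # pixel ray on plane z
    d=im["T"][:3,:3]@np.linalg.inv(im["K"])@[u,v,1];o=im["T"][:3,3]
    return o+d*(z-o[2])/d[2]
def pd(im,u,v):
    D=im["depth"][int(v),int(u)];p=np.linalg.inv(im["K"])@[u,v,1]*D
    return im["T"][:3,:3]@p+im["T"][:3,3]
def cloud(im):
    v,u=np.mgrid[:384,:512];D=im["depth"]
    P=np.stack([u*D,v*D,D],-1)@np.linalg.inv(im["K"]).T
    return P@im["T"][:3,:3].T+im["T"][:3,3]
E
python3 - <<'E'
from h import *
a=grab("scene");b=grab("top")
cv2.imwrite("pics/a.png",np.hstack([cv2.resize(x["frame"],(800,600))[:,:,::-1] for x in(a,)]))
cv2.imwrite("pics/b.png",cv2.resize(b["frame"],(800,600))[:,:,::-1])
print(get_state()); print(a["T"],b["T"],b["K"])
E
```

```text
pics
{'time': 0.1, 'joint_positions': array([-1.25590906,  0.32177686, -0.07009469,  1.45156772,  0.02259906,
        1.37079946, -0.05693178]), 'qd': array([ 0.00139925, -0.00179642, -0.00021099, -0.00269105, -0.00038253,
        0.00124479,  0.00134289]), 'joint_torque': array([-3.49109187e-04, -4.92575848e+01, -4.06058980e-01, -3.13396847e+01,
       -6.43136096e-02,  3.95264919e-02,  6.95698509e-05]), 'position': array([0.19247401, 0.62034729, 0.23554538]), 'tool_rot': array([-4.70661198e-01, -3.10595769e+00,  2.75748982e-03]), 'ft_force': array([-0.17662018, -0.15913339, -0.52051006]), 'torque': array([0.02566956, 0.00345542, 0.0120374 ]), 'grip_force': 0.0, 'grip_width': 1.003306330625352}
[[ 0.89186312 -0.29290357  0.34465588  0.1959474 ]
 [-0.45191576 -0.6086767   0.65213865 -0.67144065]
 [ 0.01877026 -0.73737383 -0.67522404  0.9332161 ]
 [ 0.          0.          0.          1.        ]] [[-0.00440038 -0.98679772  0.16189777  0.41747717]
 [-0.99996085  0.00558514  0.00686352  0.14209952]
 [-0.00767713 -0.16186123 -0.98678367  1.30071454]
 [ 0.          0.          0.          1.        ]] [[361.40799045   0.         253.66791191]
 [  0.         361.40799045 193.87441486]
 [  0.           0.           1.        ]]
```

View pics/a.png

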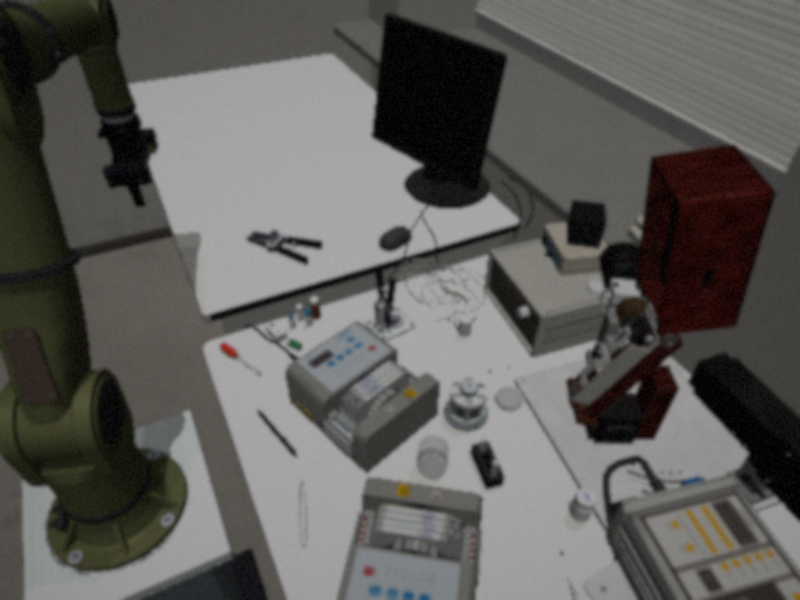

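View pics/b.png

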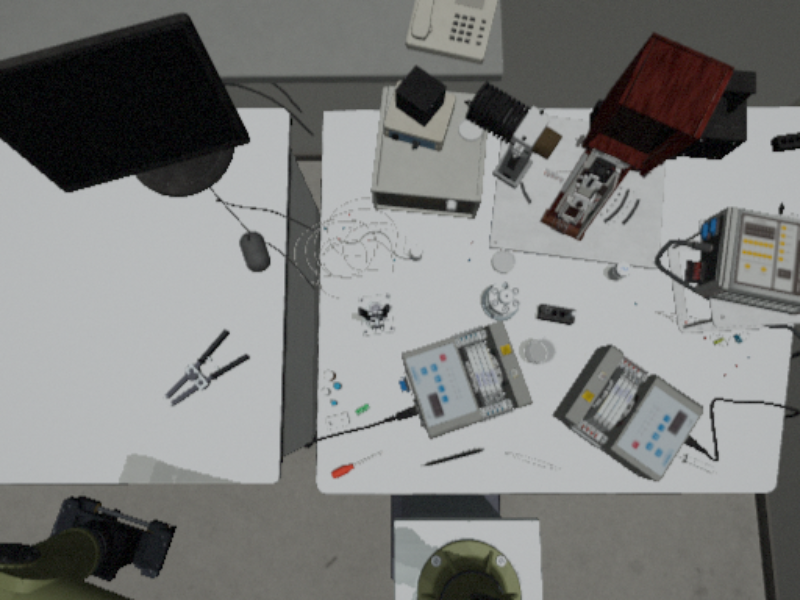

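The scene view shows the drum at about (467,400), the block at (487,463) and the stand with the pliers at (390,310). In the top view they are at (500,300), (555,315) and (375,315). The larger pliers on the left table are the look-alike.

```bash
python3 - <<'E'
from h import *
b=load("top")
crop(b,205,155,385,245,4.4,"c.png")
for n,u,v,z in (("drum",320,192,.068),("block",355,201,.027),("stand",240,201,.05)):
    print(n,pz(b,u,v,z))
a=load("scene")
Pb=cloud(b)
for n,u,v in (("drum",320,192),("block",355,201),("stand",240,201)):
    q=Pb[v-12:v+12,u-14:u+14].reshape(-1,3); print(n,q[q[:,2]>.015].mean(0),q[:,2].max())
E
```

```text
drum [ 0.62498864 -0.07850644  0.068     ]
block [ 0.59876316 -0.20889317  0.027     ]
stand [0.5976985  0.19870376 0.05      ]
drum [ 0.62897528 -0.08452727  0.07533991] 1.3007145381772767
block [ 0.59882754 -0.2070026   0.04702374] 1.3007145381772767
stand [0.58989645 0.19760927 0.09402363] 0.16619948565578269
```

View pics/c.png

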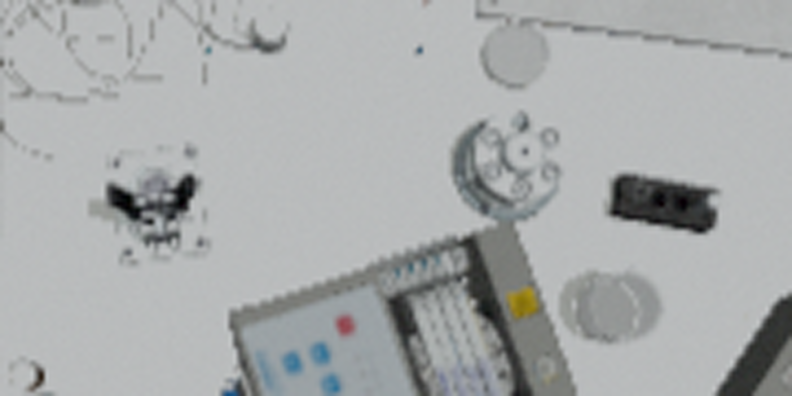

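```bash
cat >> h.py <<'E'
def rel(target,yaw=None):
    """shift (mm, tool axes) to target; yaw = desired world angle (deg) of tool y line"""
    s=get_state();M=R.from_rotvec(s["tool_rot"]).as_matrix()
    out=M.T@(np.array(target)-s["position"])*1000
    cy=np.degrees(np.arctan2(M[1,1],M[0,1]))
    print("d(tool) mm",out.round(1),"yaw y",round(cy,2),"pos",s["position"].round(4),"tilt z",M[:,2].round(4))
    if yaw is not None:
        d=[((cy-yaw+90)%180)-90]; print("spin",np.round(d,2))
E
python3 - <<'E'
from h import *
w=get_image("wrist");print(w["mount"],w["K"])
rel([.53,-.14,.33],90)
P=cloud(load("top"))
q=P.reshape(-1,3)
for n,x0,x1,y0,y1 in (("dev1",.35,.6,-.13,.15),("dev2",.35,.57,-.5,-.2),("corr",.57,.8,-.2,.2)):
    k=(q[:,0]>x0)&(q[:,0]<x1)&(q[:,1]>y0)&(q[:,1]<y1)&(q[:,2]<.5);k2=k&(q[:,2]>.03);print(n,np.percentile(q[k2],[5,50,95,99],axis=0).round(3).tolist())
E
```

```text
[[-1.11565813e-03 -9.58274650e-01 -2.85846902e-01  7.72774190e-02]
 [ 9.99999142e-01 -1.26553071e-03  3.39583260e-04  5.94952388e-04]
 [-6.87162062e-04 -2.85846277e-01  9.58275239e-01 -1.47546014e-01]
 [ 0.00000000e+00  0.00000000e+00  0.00000000e+00  1.00000000e+00]] [[284.60354139   0.         251.62344512]
 [  0.         284.60354139 191.49221169]
 [  0.           0.           1.        ]]
d(tool) mm [-547.6 -626.5  -93.3] yaw y 72.77 pos [0.1925 0.6204 0.2357] tilt z [-3.0e-04 -1.4e-03 -1.0e+00]
spin [-17.23]
dev1 [[0.369, -0.096, 0.053], [0.451, 0.011, 0.111], [0.546, 0.12, 0.119], [0.565, 0.138, 0.121]]
dev2 [[0.356, -0.448, 0.059], [0.409, -0.32, 0.111], [0.496, -0.22, 0.12], [0.52, -0.205, 0.123]]
corr [[0.577, -0.193, 0.039], [0.63, -0.082, 0.069], [0.795, 0.187, 0.132], [0.799, 0.197, 0.161]]
```

```bash
python3 -m jog '[{"dz":-40},{"dx":-548,"dy":-626,"dz":-93,"spin":-17.2},{"dx":-548,"dy":-626,"dz":-93,"spin":-17.2},{"dx":-548,"dy":-626,"dz":-93,"spin":-17.2},{"dx":-548,"dy":-626,"dz":-93,"spin":-17.2},{"dx":-548,"dy":-626,"dz":-93,"spin":-17.2},{"dx":-548,"dy":-626,"dz":-93,"spin":-17.2},{"dx":-548,"dy":-626,"dz":-93,"spin":-17.2},{"dx":-548,"dy":-626,"dz":-93,"spin":-17.2},{"dx":-548,"dy":-626,"dz":-93,"spin":-17.2},{"dx":-548,"dy":-626,"dz":-93,"spin":-17.2},{"dx":-548,"dy":-626,"dz":-93,"spin":-17.2},{"dx":-548,"dy":-626,"dz":-93,"spin":-17.2},{"dx":-548,"dy":-626,"dz":-93,"spin":-17.2},{"dx":-548,"dy":-626,"dz":-93,"spin":-17.2},{"dx":-548,"dy":-626,"dz":-93,"spin":-17.2},{"dx":-548,"dy":-626,"dz":-93,"spin":-17.2},{"dx":-548,"dy":-626,"dz":-93,"spin":-17.2},{"dx":-548,"dy":-626,"dz":-93,"spin":-17.2},{"dx":-548,"dy":-626,"dz":-93,"spin":-17.2}]'
python3 - <<'E'
from h import *
w=grab("wrist"); print(get_state()["position"])
cv2.imwrite("pics/d.png",cv2.resize(w["frame"],(800,600),interpolation=cv2.INTER_CUBIC)[:,:,::-1])
rel([.55,-.14,.33],90)
E
```

```text
[0.19253285 0.62050605 0.23590287]
d(tool) mm [-566.7 -620.6  -93.4] yaw y 72.77 pos [0.1925 0.6205 0.2359] tilt z [-3.0e-04 -1.1e-03 -1.0e+00]
spin [-17.23]$[0]: bad value
```

View pics/d.png

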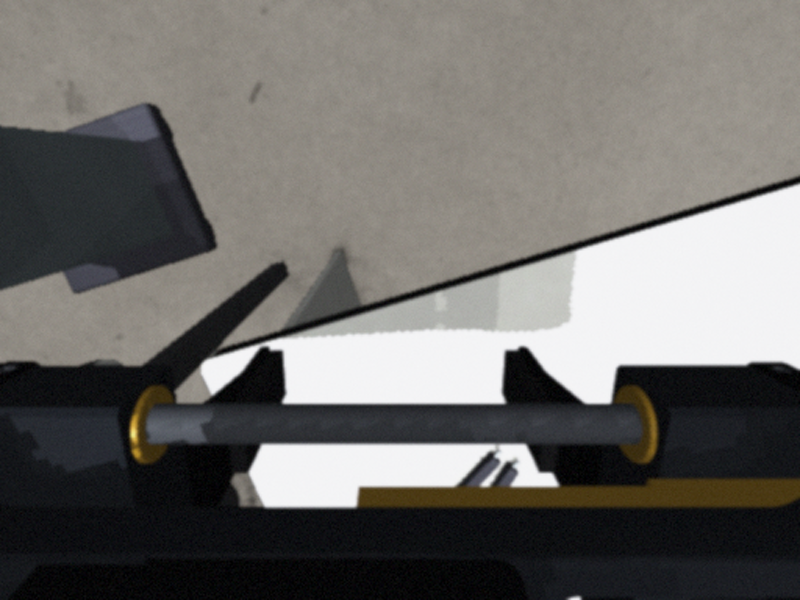

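The wrist view shows the fingers in the lower part of the picture, still at the start pose, because rows need every key. I'm resending it.

```bash
python3 -m jog '[{"claw":87,"dx":0,"dy":0,"dz":-40,"spin":0},{"claw":40,"dx":-548,"dy":-626,"dz":-93,"spin":-17.2},{"claw":40,"dx":-548,"dy":-626,"dz":-93,"spin":-17.2},{"claw":40,"dx":-548,"dy":-626,"dz":-93,"spin":-17.2},{"claw":40,"dx":-548,"dy":-626,"dz":-93,"spin":-17.2},{"claw":40,"dx":-548,"dy":-626,"dz":-93,"spin":-17.2},{"claw":40,"dx":-548,"dy":-626,"dz":-93,"spin":-17.2},{"claw":40,"dx":-548,"dy":-626,"dz":-93,"spin":-17.2},{"claw":40,"dx":-548,"dy":-626,"dz":-93,"spin":-17.2},{"claw":40,"dx":-548,"dy":-626,"dz":-93,"spin":-17.2},{"claw":40,"dx":-548,"dy":-626,"dz":-93,"spin":-17.2},{"claw":40,"dx":-548,"dy":-626,"dz":-93,"spin":-17.2},{"claw":40,"dx":-548,"dy":-626,"dz":-93,"spin":-17.2},{"claw":40,"dx":-548,"dy":-626,"dz":-93,"spin":-17.2},{"claw":40,"dx":-548,"dy":-626,"dz":-93,"spin":-17.2},{"claw":40,"dx":-548,"dy":-626,"dz":-93,"spin":-17.2},{"claw":40,"dx":-548,"dy":-626,"dz":-93,"spin":-17.2},{"claw":40,"dx":-548,"dy":-626,"dz":-93,"spin":-17.2},{"claw":40,"dx":-548,"dy":-626,"dz":-93,"spin":-17.2},{"claw":40,"dx":-548,"dy":-626,"dz":-93,"spin":-17.2}]'
python3 - <<'E'
from h import *
rel([.55,-.14,.33],90);print(get_state()["qd"].round(2))
E
```

```text
time: 1.87
position: [0.5138, -0.1031, 0.3274]
tool_rot: [0.0, 3.14, 0.001]
ft_force: [1.1, -0.1, -0.7]
grip_width: 0.456
grip_force: 0.0
d(tool) mm [-36.2 -36.9  -2.6] yaw y 89.99 pos [ 0.5138 -0.1031  0.3274] tilt z [ 1.3e-03  7.0e-04 -1.0e+00]
spin [-0.01]
[ 0.5   0.77  0.74 -0.63 -0.48  0.03  1.28]
```

```bash
python3 -m jog '[{"claw":40,"dx":-86,"dy":-37,"dz":50,"spin":0},{"claw":40,"dx":-86,"dy":-37,"dz":50,"spin":0},{"claw":40,"dx":-86,"dy":-37,"dz":50,"spin":0},{"claw":40,"dx":-86,"dy":-37,"dz":50,"spin":0},{"claw":40,"dx":-86,"dy":-37,"dz":50,"spin":0},{"claw":40,"dx":-86,"dy":-37,"dz":50,"spin":0}]'
python3 - <<'E'
from h import *
w=grab("wrist"); print(get_state()["qd"].round(2))
P=cloud(w);uv=lambda p:(w["K"]@(w["T"][:3,:3].T@(np.array(p)-w["T"][:3,3]))/1).tolist()
for p in([.625,-.08,.068],[.6,-.207,.04]):
    q=np.array(uv(p));print(q[:2]/q[2])
cv2.imwrite("pics/e.png",cv2.resize(w["frame"][100:340,120:440],(800,600),interpolation=cv2.INTER_CUBIC)[:,:,::-1])
E
```

```text
time: 2.37
position: [0.599, -0.1382, 0.2772]
tool_rot: [-0.001, -3.141, -0.0]
ft_force: [-0.5, -0.1, 1.1]
grip_width: 0.459
grip_force: 0.0
[-0.   -0.02  0.    0.   -0.   -0.    0.  ]
[295.97975334 189.03843496]
[201.28068454 166.08240703]
```

View pics/e.png

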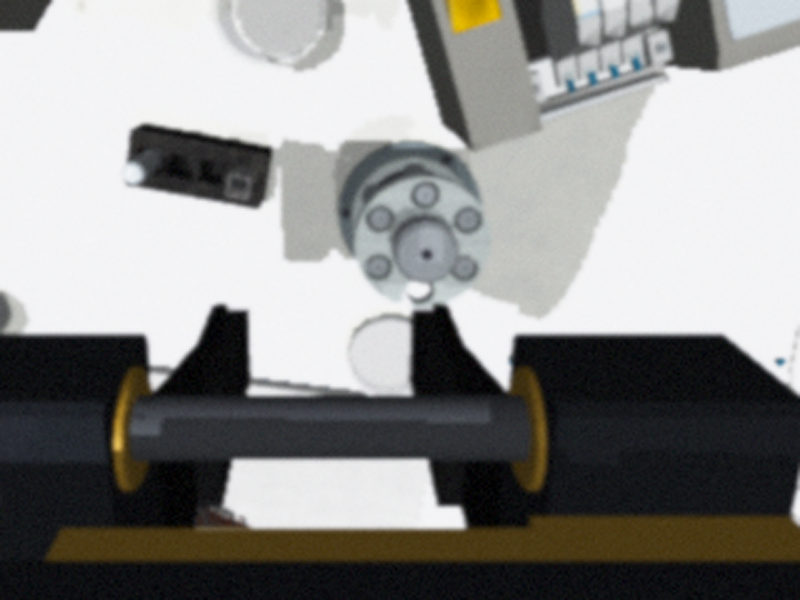

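The drum's flange centre is at crop (422,242), from the midpoints of opposite rollers. The empty pocket is at (419,291), the roller's top at (133,172), and the cuvette at (240,183).

```bash
python3 - <<'E'
from h import *
w=load("wrist");b=load("top")
f=lambda u,v,z,n: (print(n,(p:=pz(w,120+u/2.5,100+v/2.5,z)).round(4)),p)[1]
c=f(422.3,242.5,.068,"flange c");e=f(419,291,.068,"pocket");s=f(426,253,.085,"shaft top")
r=f(133.5,172,.063,"roller top"); q=f(145,161,.027,"roller at block top")
print("pitch",np.hypot(*(e-c)[:2]),"ang",np.degrees(np.arctan2(*(e-c)[1::-1])))
print(pd(w,120+133.5/2.5,100+172/2.5), pd(w,120+426/2.5,100+245/2.5))
for n,T in(("top",b),("wrist",w)):
    P=cloud(T).reshape(-1,3)
    for m,x,y in(("pick",r[0],r[1]),("drop",e[0],e[1])):
        k=(abs(P[:,0]-x)<.045)&(abs(P[:,1]-y)<.1)&(P[:,2]<.3)
        kk=k&(P[:,2]>.09);print(n,m,P[k][:,2].max(),kk.sum(),P[kk][:5].round(3).tolist() if n=="top" else"")
rel([r[0]+.0035,r[1],.061])
E
```

```text
flange c [ 0.6359 -0.0888  0.068 ]
pocket [ 0.6632 -0.0896  0.068 ]
shaft top [ 0.636  -0.0891  0.085 ]
roller top [ 0.5988 -0.2392  0.063 ]
roller at block top [ 0.6001 -0.2422  0.027 ]
pitch 0.02735851177506036 ang -1.6777969709865008
[ 0.59850674 -0.23873071  0.06456671] [ 0.63196636 -0.08916987  0.08440747]
top pick 0.06398481862942496 0 []
top drop 0.08797995939301528 0 []
wrist pick 0.2999917071240381 731 
wrist drop 0.08654298831272517 0 
d(tool) mm [  -3.1 -101.4  216.8] yaw y 89.98 pos [ 0.5991 -0.138   0.2779] tilt z [ 1.e-03  8.e-04 -1.e+00]
```

```bash
python3 -m jog '[{"claw":40,"dx":-3,"dy":-101,"dz":120,"spin":0},{"claw":40,"dx":-3,"dy":-101,"dz":120,"spin":0},{"claw":40,"dx":-3,"dy":-101,"dz":120,"spin":0},{"claw":40,"dx":-3,"dy":-101,"dz":120,"spin":0},{"claw":40,"dx":-3,"dy":-101,"dz":160,"spin":0},{"claw":40,"dx":-3,"dy":-101,"dz":190,"spin":0},{"claw":40,"dx":-3,"dy":-101,"dz":216,"spin":0},{"claw":40,"dx":-3,"dy":-101,"dz":216,"spin":0},{"claw":5,"dx":-3,"dy":-101,"dz":216,"spin":0},{"claw":5,"dx":-3,"dy":-101,"dz":216,"spin":0},{"claw":5,"dx":-3,"dy":-101,"dz":216,"spin":0},{"claw":5,"dx":-3,"dy":-101,"dz":216,"spin":0},{"claw":5,"dx":-3,"dy":-101,"dz":216,"spin":0},{"claw":5,"dx":-3,"dy":-101,"dz":216,"spin":0}]' 25
python3 -c "
from h import *
s=get_state();print(s['position'],s['ft_force']);rel([.6625+.0035,-.0896,.150])"
```

```text
time: 3.58
position: [0.6032, -0.2397, 0.0623]
tool_rot: [0.001, 3.139, -0.001]
ft_force: [0.6, -0.7, 4.0]
grip_width: 0.121
grip_force: 25.0
[ 0.60324309 -0.23966179  0.06227968] [ 0.62177156 -0.74290104  3.99691422]
d(tool) mm [-62.9 150.  -87.7] yaw y 89.98 pos [ 0.6032 -0.2397  0.0623] tilt z [ 2.3e-03 -8.0e-04 -1.0e+00]
```

```bash
python3 -m jog '[{"claw":5,"dx":0,"dy":0,"dz":-40,"spin":0},{"claw":5,"dx":0,"dy":0,"dz":-80,"spin":0},{"claw":5,"dx":-63,"dy":150,"dz":-105,"spin":0},{"claw":5,"dx":-63,"dy":150,"dz":-105,"spin":0},{"claw":5,"dx":-63,"dy":150,"dz":-105,"spin":0},{"claw":5,"dx":-63,"dy":150,"dz":-105,"spin":0},{"claw":5,"dx":-63,"dy":150,"dz":-105,"spin":0},{"claw":5,"dx":-63,"dy":150,"dz":-105,"spin":0},{"claw":5,"dx":-63,"dy":150,"dz":-105,"spin":0}]'
python3 - <<'E'
from h import *
w=grab("wrist"); s=get_state();print(s["position"],s["ft_force"],s["grip_width"]*87)
T=w["T"]
for n,p in (("pocket",[.6625,-.0896,.068]),("roller bottom",[s["position"][0]-.0035,s["position"][1],s["position"][2]-.059])):
    q=w["K"]@(T[:3,:3].T@(np.array(p)-T[:3,3]));print(n,q[:2]/q[2])
crop(w,180,110,340,230,5,"f.png")
E
```

```text
time: 4.33
position: [0.6653, -0.0897, 0.1659]
tool_rot: [-0.0, -3.141, 0.002]
ft_force: [0.2, -0.3, -0.5]
grip_width: 0.124
grip_force: 24.9
[ 0.66480502 -0.09105092  0.16584568] [-1.12488724 -0.32157211  0.15220202] 10.94017259139688
pocket [251.5065229  192.76174373]
roller bottom [249.55580017 205.91668771]
```

View pics/f.png

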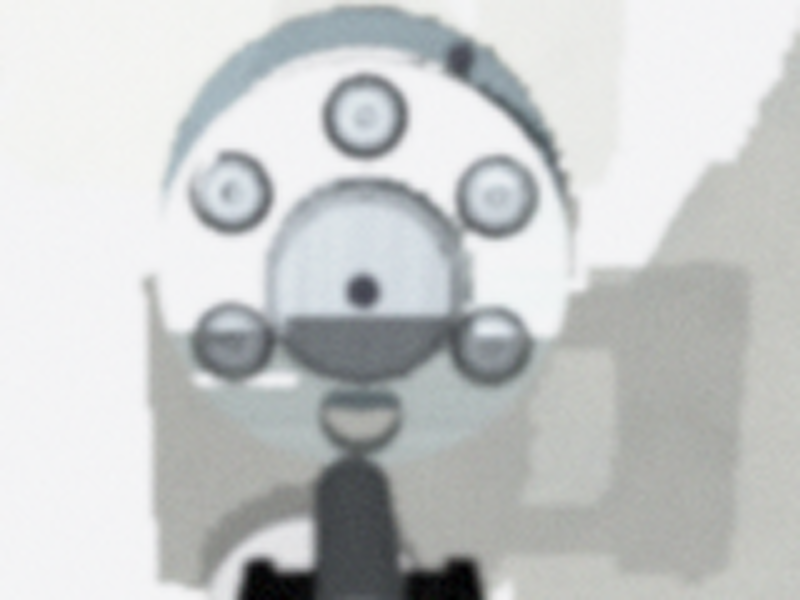

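The flange pockets are clear: centre at crop (363,268), empty pocket about (360,421), roller's lower end about (356,497).

```bash
python3 - <<'E'
from h import *
w=load("wrist")
s=get_state();print(s["position"],s["qd"].round(3)); 
g=lambda u,v,z:pz(w,180+u/5,110+v/5,z)
ps=[g(*x,.068) for x in((365,115),(232,192),(497,196),(232,342),(490,344))]
a=[np.array(p) for p in ps]
c=(a[1]+a[4]+a[2]+a[3])/4; e=2*c-a[0]
print("c",c,"opp",e,"pitch",np.linalg.norm(a[0]-c),[round(np.linalg.norm(x-c)*1e3,1) for x in a],"seen",g(360,420,.068))
print("roller bottom",g(356,497,s["position"][2]-.059), "side top edge",g(356,457,s["position"][2]-.059))
d=c-a[0];print("dir",np.degrees(np.arctan2(d[1],d[0])))
E
```

```text
[ 0.66480502 -0.09105092  0.16584568] [ 0.016 -0.002  0.012  0.008 -0.006  0.001  0.   ]
c [ 0.63615096 -0.08864735  0.068     ] opp [ 0.66274444 -0.08904039  0.068     ] pitch 0.026596387668526032 [np.float64(26.6), np.float64(26.3), np.float64(26.5), np.float64(26.6), np.float64(26.3)] seen [ 0.66366774 -0.08915654  0.068     ]
roller bottom [ 0.66415493 -0.08979163  0.10684568] side top edge [ 0.65764407 -0.08977987  0.10684568]
dir -0.8467432198912889
```

```bash
python3 -m jog '[{"claw":5,"dx":1,"dy":1,"dz":10,"spin":0},{"claw":5,"dx":1,"dy":1,"dz":25,"spin":0},{"claw":5,"dx":1,"dy":1,"dz":33,"spin":0},{"claw":5,"dx":1,"dy":1,"dz":39,"spin":0},{"claw":5,"dx":1,"dy":1,"dz":43,"spin":0},{"claw":5,"dx":1,"dy":1,"dz":46,"spin":0},{"claw":5,"dx":1,"dy":1,"dz":48,"spin":0},{"claw":5,"dx":1,"dy":1,"dz":48,"spin":0}]'
python3 - <<'E'
from h import *
w=grab("wrist");s=get_state();print(s["position"],s["ft_force"],s["torque"])
E
```

```text
time: 5.05
position: [0.6645, -0.0883, 0.1177]
tool_rot: [-0.001, -3.141, -0.0]
ft_force: [0.6, 0.7, -1.4]
grip_width: 0.121
grip_force: 24.9
[ 0.66466219 -0.08829539  0.11804761] [ 0.59325721 -0.45777188 -0.50436977] [0.04169957 0.04139544 0.04236461]
```

```bash
python3 -m jog '[{"claw":5,"dx":0,"dy":0,"dz":6,"spin":0},{"claw":5,"dx":0,"dy":0,"dz":12,"spin":0},{"claw":5,"dx":0,"dy":0,"dz":18,"spin":0},{"claw":5,"dx":0,"dy":0,"dz":24,"spin":0},{"claw":5,"dx":0,"dy":0,"dz":29,"spin":0},{"claw":5,"dx":0,"dy":0,"dz":29,"spin":0}]'
```

```text
time: 5.6
position: [0.6644, -0.0885, 0.0876]
tool_rot: [-0.001, -3.141, 0.001]
ft_force: [1.4, -0.1, -2.9]
grip_width: 0.127
grip_force: 24.9
```

```bash
python3 -m jog '[{"claw":24,"dx":0,"dy":0,"dz":0,"spin":0},{"claw":24,"dx":0,"dy":0,"dz":0,"spin":0},{"claw":24,"dx":0,"dy":0,"dz":0,"spin":0},{"claw":24,"dx":0,"dy":0,"dz":-20,"spin":0},{"claw":24,"dx":-5,"dy":0,"dz":-60,"spin":0},{"claw":40,"dx":5,"dy":0,"dz":-100,"spin":0},{"claw":40,"dx":5,"dy":0,"dz":-100,"spin":0},{"claw":40,"dx":5,"dy":0,"dz":-100,"spin":0}]'
python3 - <<'E'
from h import *
w=grab("wrist");T=w["T"]
P=cloud(w)
for n,p in (("pocket",[.6627,-.0890,.068]),("oppo",[.6097,-.0886,.068]),("left",[.649,-.066,.068]),("right",[.649,-.112,.068]),("flange",[.668,-.107,.068])):
    q=w["K"]@(T[:3,:3].T@(np.array(p)-T[:3,3]));u,v=np.round(q[:2]/q[2]).astype(int)
    print(n,u,v,"z",np.median(P[v-1:v+2,u-1:u+2,2]).round(4),w["frame"][v-1:v+2,u-1:u+2].mean((0,1)).round())
rel([.60,.20,.33],90)
# side-by-side crop saved for later viewing
crop(w,190,110,310,230,5,"g.png")
E
```

```text
time: 6.27
position: [0.661, -0.0888, 0.1925]
tool_rot: [0.001, 3.136, 0.001]
ft_force: [0.9, -0.5, -1.1]
grip_width: 0.408
grip_force: 0.0
pocket 251 189 z 0.0671 [143. 150. 155.]
oppo 251 134 z 0.0662 [188. 195. 202.]
left 275 175 z 0.0666 [134. 141. 147.]
right 228 175 z 0.0662 [127. 133. 138.]
flange 233 194 z -0.0001 [174. 176. 173.]
d(tool) mm [  59.7  288.3 -139.8] yaw y 89.97 pos [ 0.6598 -0.0882  0.1901] tilt z [ 2.1e-03  8.0e-04 -1.0e+00]
spin [-0.03]
```

The pocket's depth reads 0.067 m, level with the other rollers, so the roller is home. Next is the stand.

```bash
python3 -m jog '[{"claw":60,"dx":10,"dy":30,"dz":-140,"spin":0},{"claw":87,"dx":70,"dy":288,"dz":-150,"spin":0},{"claw":87,"dx":70,"dy":288,"dz":-150,"spin":0},{"claw":87,"dx":70,"dy":288,"dz":-150,"spin":0},{"claw":87,"dx":70,"dy":288,"dz":-150,"spin":0},{"claw":87,"dx":70,"dy":288,"dz":-150,"spin":0},{"claw":87,"dx":70,"dy":288,"dz":-150,"spin":0},{"claw":87,"dx":70,"dy":288,"dz":-150,"spin":0},{"claw":87,"dx":70,"dy":288,"dz":-150,"spin":0},{"claw":87,"dx":70,"dy":288,"dz":-150,"spin":0},{"claw":87,"dx":70,"dy":288,"dz":-150,"spin":0},{"claw":87,"dx":70,"dy":288,"dz":-150,"spin":0}]'
python3 - <<'E'
from h import *
w=grab("wrist");s=get_state();print(s["position"],s["qd"].round(2))
T=w["T"];q=w["K"]@(T[:3,:3].T@(np.array([.595,.2,.08])-T[:3,3]));print(q[:2]/q[2])
crop(w,150,60,350,210,4,"i.png")
E
```

```text
time: 7.32
position: [0.5897, 0.1978, 0.3375]
tool_rot: [-0.004, -3.14, 0.003]
ft_force: [-0.4, -1.0, 0.2]
grip_width: 1.0
grip_force: 0.0
[0.58986236 0.19729204 0.33762735] [ 0.01 -0.    0.   -0.   -0.01  0.   -0.  ]
[253.3212412  166.34177935]
```

View pics/i.png

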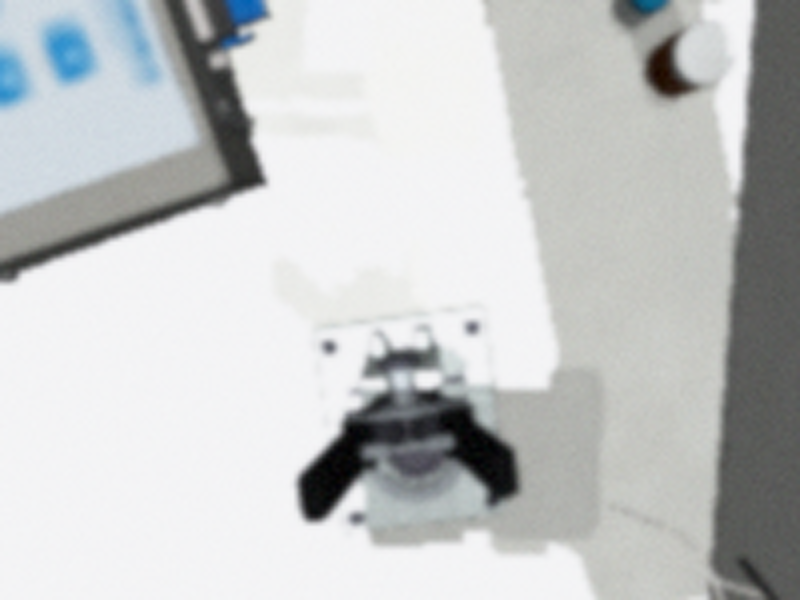

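The stand is at about crop (410,420) with its upper base edge from (317,328) to (487,308), the post on the robot's side. The handles rise to (310,500) and (505,480) and the ring lies beyond, towards +x.

```bash
python3 - <<'E'
from h import *
w=load("wrist")
g=lambda u,v,z:pz(w,150+u/4,60+v/4,z)
a,b=g(329,347,.008),g(472,328,.008);d=g(357,519,.008)
e=b-a;print("screw a,b,d",a,b,d,"stand yaw y",np.degrees(np.arctan2(e[1],e[0])),np.linalg.norm(e),np.linalg.norm(d-a), "x dir",np.degrees(np.arctan2(*(d-a)[1::-1])))
a,b=g(317,328,.008),g(487,308,.008);e=b-a;print("edge yaw",np.degrees(np.arctan2(e[1],e[0])),np.linalg.norm(e))
P=cloud(w).reshape(-1,3);c=w["frame"].reshape(-1,3).max(1)
near=(abs(P[:,0]-.595)<.08)&(abs(P[:,1]-.2)<.08)
k=near&(P[:,2]>.1)&(P[:,2]<.2);Q=P[k];print(len(Q),Q[:,2].max())
for lo,hi in((.1,.12),(.12,.14),(.14,.16),(.155,.17)):
    m=(Q[:,2]>lo)&(Q[:,2]<hi);q=Q[m]
    for n,s in(("L",q[:,1]>.2),("R",q[:,1]<=.2)):
        if s.sum()>3: print(lo,n,s.sum(),q[s].mean(0).round(4),q[s].min(0).round(4),q[s].max(0).round(4))
E
```

```text
screw a,b,d [0.5762065  0.16509983 0.008     ] [0.56855086 0.22473276 0.008     ] [0.65105049 0.17558332 0.008     ] stand yaw y 97.31558821239979 0.06012234270773735 0.07557463718751242 x dir 7.973616134660861
edge yaw 96.42877770545573 0.07098779367533568
582 0.16538177623349742
0.1 L 66 [0.5917 0.211  0.1113] [0.5851 0.2035 0.1   ] [0.6018 0.2204 0.1198]
0.1 R 78 [0.5884 0.177  0.1109] [0.5161 0.1207 0.1004] [0.6045 0.1914 0.1198]
0.12 L 50 [0.5903 0.2166 0.1302] [0.5847 0.2136 0.1201] [0.5998 0.2242 0.1394]
0.12 R 63 [0.5954 0.1769 0.1306] [0.5906 0.1681 0.1203] [0.6051 0.181  0.1398]
0.14 L 67 [0.59   0.2204 0.1505] [0.5843 0.2167 0.1401] [0.6001 0.23   0.16  ]
0.14 R 76 [0.5963 0.1736 0.1509] [0.5913 0.1649 0.14  ] [0.6059 0.177  0.1594]
0.155 L 112 [0.5916 0.2245 0.1618] [0.5843 0.2194 0.155 ] [0.6001 0.23   0.1648]
0.155 R 111 [0.5987 0.17   0.1619] [0.5916 0.1649 0.1552] [0.6067 0.1753 0.1654]
```

```bash
python3 -c "
from h import *
rel([.5956,.1971,.125],97.4)"
```

```text
d(tool) mm [-6.100e+00  2.000e-01  2.126e+02] yaw y 89.78 pos [0.5899 0.1973 0.3376] tilt z [-0.0016 -0.0019 -1.    ]
spin [-7.62]
```

```bash
python3 -m jog '[{"claw":87,"dx":-6,"dy":0,"dz":30,"spin":-7},{"claw":87,"dx":-6,"dy":0,"dz":70,"spin":-7.6},{"claw":87,"dx":-6,"dy":0,"dz":110,"spin":-7.6},{"claw":87,"dx":-6,"dy":0,"dz":150,"spin":-7.6},{"claw":87,"dx":-6,"dy":0,"dz":180,"spin":-7.6},{"claw":87,"dx":-6,"dy":0,"dz":202,"spin":-7.6},{"claw":87,"dx":-6,"dy":0,"dz":213,"spin":-7.6},{"claw":87,"dx":-6,"dy":0,"dz":213,"spin":-7.6},{"claw":87,"dx":-6,"dy":0,"dz":213,"spin":-7.6}]' 50
python3 - <<'E'
from h import *
rel([.5956,.1971,.125],97.4)
E
```

```text
time: 8.12
position: [0.5962, 0.1985, 0.1262]
tool_rot: [-0.204, 3.135, -0.001]
ft_force: [-0.3, 0.8, 1.0]
grip_width: 1.0
grip_force: 0.0
d(tool) mm [ 0.8 -1.3  1.2] yaw y 97.45 pos [0.5962 0.1985 0.1262] tilt z [ 1.e-04 -6.e-04 -1.e+00]
spin [0.05]
```

```bash
python3 -m jog '[{"claw":60,"dx":0,"dy":-0.7,"dz":1,"spin":0},{"claw":60,"dx":0,"dy":-0.7,"dz":1,"spin":0},{"claw":52,"dx":0,"dy":-0.7,"dz":1,"spin":0},{"claw":48,"dx":0,"dy":-0.7,"dz":1,"spin":0},{"claw":44,"dx":0,"dy":-0.7,"dz":1,"spin":0},{"claw":40,"dx":0,"dy":-0.7,"dz":1,"spin":0},{"claw":36,"dx":0,"dy":-0.7,"dz":1,"spin":0},{"claw":30,"dx":0,"dy":-0.7,"dz":1,"spin":0},{"claw":30,"dx":0,"dy":-0.7,"dz":1,"spin":0},{"claw":30,"dx":0,"dy":-0.7,"dz":1,"spin":0},{"claw":30,"dx":0,"dy":-0.7,"dz":1,"spin":0},{"claw":30,"dx":0,"dy":-0.7,"dz":1,"spin":0}]' 50
```

```text
time: 9.12
position: [0.5967, 0.1987, 0.1263]
tool_rot: [-0.207, 3.133, 0.0]
ft_force: [-0.3, -1.7, 7.0]
grip_width: 0.372
grip_force: 50.0
```

```bash
python3 -m jog '[{"claw":30,"dx":0,"dy":0,"dz":-5,"spin":0},{"claw":30,"dx":0,"dy":0,"dz":-12,"spin":0},{"claw":30,"dx":0,"dy":0,"dz":-22,"spin":0},{"claw":30,"dx":0,"dy":0,"dz":-35,"spin":0},{"claw":30,"dx":0,"dy":0,"dz":-55,"spin":0},{"claw":30,"dx":0,"dy":0,"dz":-75,"spin":0},{"claw":30,"dx":0,"dy":0,"dz":-90,"spin":0},{"claw":30,"dx":0,"dy":0,"dz":-100,"spin":0},{"claw":30,"dx":0,"dy":0,"dz":-100,"spin":0},{"claw":30,"dx":0,"dy":0,"dz":-100,"spin":0}]' 50
python3 - <<'E'
from h import *
w=grab("wrist");s=get_state();print(s["position"],s["ft_force"],s["grip_width"]*87)
b=grab("top");a=grab("scene")
def prj(im,p):
    q=im["K"]@(im["T"][:3,:3].T@(np.array(p)-im["T"][:3,3]));return (q[:2]/q[2]).round().astype(int)
p=s["position"]-[0,0,.11];p[0]+=.02
for n,im in(("w",w),("t",b),("s",a)): print(n,prj(im,p))
W=cv2.resize(w["frame"][130:290,150:350],(800,640))[:590]
C=lambda im,r:(lambda q:cv2.resize(im["frame"][q[1]-r-12:q[1]+r-12,q[0]-r:q[0]+r],(400,300) if 0 else (300,300),interpolation=cv2.INTER_CUBIC))(prj(im,p))
M=np.zeros((600,800,3),np.uint8)
M[:600,:500]=cv2.resize(w["frame"][120:300,176:326],(500,600),interpolation=cv2.INTER_CUBIC)
M[:300,500:]=C(b,28);M[300:,500:]=C(a,32)
cv2.imwrite("pics/j.png",M[:,:,::-1])
E
```

```text
time: 9.95
position: [0.5959, 0.1993, 0.2254]
tool_rot: [-0.208, 3.134, 0.001]
ft_force: [-0.1, -0.0, -1.3]
grip_width: 0.371
grip_force: 50.0
[0.59535275 0.19925533 0.22441752] [-0.2395746  -0.17524174 -2.14639869] 31.906449034821556
w [249 210]
t [239 193]
s [252 183]
```

View pics/j.png

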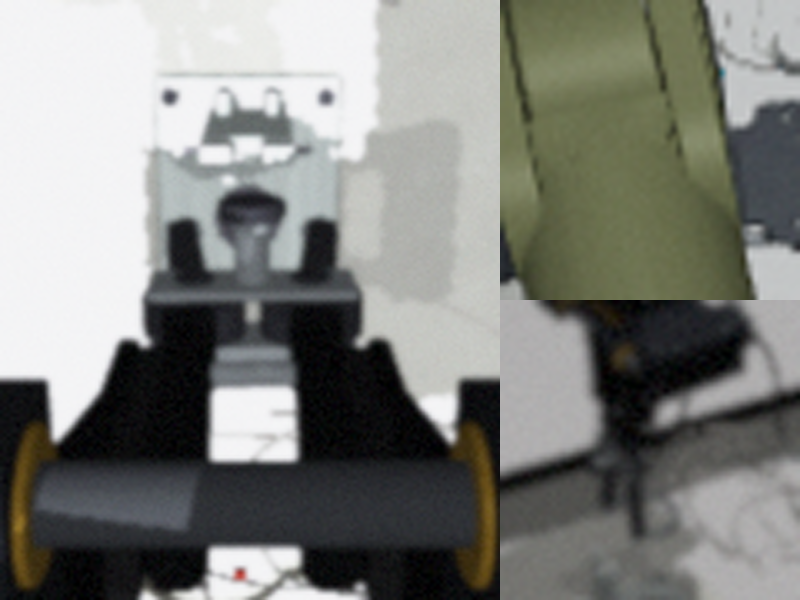

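The wrist view shows the empty stand with its spigot at (250,215), the two points at (185,250) and (320,250), and the link plate at (250,285). A grey bar at (255,370) may be the ring's back. I'll check it by depth.

```bash
python3 - <<'E'
from h import *
w=load("wrist");P=cloud(w)
for u,v in((185,230),(185,260),(320,230),(320,260),(250,205),(250,250),(250,285),(252,310),(252,335),(230,355),(255,355),(285,355),(255,375),(255,382),(255,420)):
    U,V=int(176+u/3.333),int(120+v/3.333);print((u,v),P[V,U].round(4),w["frame"][V,U])
T=get_state();M=R.from_rotvec(T["tool_rot"]).as_matrix()
q=(P.reshape(-1,3)-T["position"])@M  # tool coords
k=(abs(q[:,0])<.06)&(abs(q[:,1])<.035)&(q[:,2]>.06)&(q[:,2]<.135)
z=q[k]*1e3
h,e=np.histogram(z[:,2],np.arange(60,136,5));print(list(zip(e,h)))
m=(z[:,2]>100)&(z[:,2]<125);print(m.sum());zz=z[m]
for lo in range(-60,40,5):
    t=zz[(zz[:,0]>=lo)&(zz[:,0]<lo+5)]
    if len(t):print(lo,len(t),t.min(0).round(1),t.max(0).round(1))
E
```

```text
(185, 230) [0.5929 0.1803 0.1255] [23 23 24]
(185, 260) [0.5925 0.1821 0.1522] [19 21 21]
(320, 230) [0.5881 0.2171 0.1253] [22 23 28]
(320, 260) [0.5881 0.2152 0.1523] [27 26 30]
(250, 205) [0.5691 0.1955 0.1796] [36 35 42]
(250, 250) [0.5797 0.1969 0.1783] [129 135 139]
(250, 285) [0.5874 0.1979 0.1778] [ 95  99 104]
(252, 310) [ 0.6616  0.2074 -0.0009] [168 170 165]
(252, 335) [0.5998 0.1995 0.1759] [70 74 76]
(230, 355) [0.6028 0.1955 0.1814] [139 146 151]
(255, 355) [0.6017 0.2005 0.1825] [132 138 143]
(285, 355) [0.6009 0.207  0.1823] [119 127 132]
(255, 375) [0.5939 0.1994 0.2099] [116 122 126]
(255, 382) [0.5954 0.1996 0.2094] [116 119 122]
(255, 420) [ 7.119e-01  2.154e-01 -2.000e-04] [243 244 245]
[(np.int64(60), np.int64(2)), (np.int64(65), np.int64(38)), (np.int64(70), np.int64(39)), (np.int64(75), np.int64(40)), (np.int64(80), np.int64(34)), (np.int64(85), np.int64(37)), (np.int64(90), np.int64(32)), (np.int64(95), np.int64(25)), (np.int64(100), np.int64(33)), (np.int64(105), np.int64(27)), (np.int64(110), np.int64(43)), (np.int64(115), np.int64(0)), (np.int64(120), np.int64(0)), (np.int64(125), np.int64(0)), (np.int64(130), np.int64(0))]
103
-45 1 [-40.2 -10.2 112.2] [-40.2 -10.2 112.2]
-40 23 [-39.2 -10.2 109.5] [-38.   10.7 111.8]
-5 5 [ -2.  -14.5 108.9] [ -0.2  14.1 110.7]
0 73 [  0.3 -23.4 100.1] [  4.8  23.2 113.3]
5 1 [  5.1  21.9 102.3] [  5.1  21.9 102.3]
```

```bash
python3 - <<'E'
from h import *
w=load("wrist");P=cloud(w)
T=get_state();M=R.from_rotvec(T["tool_rot"]).as_matrix()
q=((P.reshape(-1,3)-T["position"])@M*1e3).reshape(384,512,3)
k=(abs(q[...,0])<60)&(abs(q[...,1])<35)&(q[...,2]>100)&(q[...,2]<125)
for v,u in np.argwhere(k):
    if q[v,u,0]<0: print((u,v),q[v,u].round(1),w["frame"][v,u])
crop(w,190,160,310,250,6.6,"k1.png");x=cv2.resize(w["frame"][255:340,195:308],(800,600),interpolation=cv2.INTER_CUBIC)
cv2.imwrite("pics/k.png",cv2.convertScaleAbs(x[:,:,::-1],alpha=1.0))
E
```

```text
(np.int64(236), np.int64(190)) [ -0.2 -14.5 110.5] [128 134 136]
(np.int64(266), np.int64(190)) [ -0.3  14.1 110.7] [138 144 145]
(np.int64(236), np.int64(191)) [ -0.7 -14.4 108.9] [133 140 143]
(np.int64(266), np.int64(191)) [ -1.2  14.1 110.5] [146 153 154]
(np.int64(236), np.int64(192)) [ -2.  -14.5 110. ] [133 140 140]
(np.int64(241), np.int64(227)) [-38.6 -10.2 111. ] [103 110 112]
(np.int64(242), np.int64(227)) [-38.3  -9.2 110.3] [125 132 137]
(np.int64(243), np.int64(227)) [-38.5  -8.2 110.6] [127 133 140]
(np.int64(244), np.int64(227)) [-39.   -7.2 111.8] [131 138 145]
(np.int64(245), np.int64(227)) [-38.2  -6.2 109.9] [132 138 144]
(np.int64(246), np.int64(227)) [-38.8  -5.2 111.3] [133 138 144]
(np.int64(247), np.int64(227)) [-38.5  -4.2 110.6] [133 140 146]
(np.int64(248), np.int64(227)) [-38.3  -3.2 110.2] [131 135 143]
(np.int64(249), np.int64(227)) [-38.5  -2.2 110.7] [127 136 138]
(np.int64(250), np.int64(227)) [-38.1  -1.2 109.9] [125 131 135]
(np.int64(251), np.int64(227)) [-38.5  -0.3 110.8] [124 130 133]
(np.int64(252), np.int64(227)) [-38.5   0.7 110.6] [125 130 137]
(np.int64(253), np.int64(227)) [-38.5   1.7 110.6] [125 131 136]
(np.int64(254), np.int64(227)) [-38.7   2.7 111. ] [125 132 135]
(np.int64(255), np.int64(227)) [-38.    3.7 109.5] [127 133 139]
(np.int64(256), np.int64(227)) [-38.    4.7 109.6] [125 129 136]
(np.int64(257), np.int64(227)) [-38.5   5.7 110.6] [127 134 141]
(np.int64(258), np.int64(227)) [-38.5   6.7 110.6] [127 130 137]
(np.int64(259), np.int64(227)) [-38.4   7.7 110.3] [120 127 132]
(np.int64(260), np.int64(227)) [-38.7   8.7 111.1] [122 127 133]
(np.int64(261), np.int64(227)) [-38.6   9.7 110.9] [111 117 121]
(np.int64(262), np.int64(227)) [-38.6  10.7 110.8] [ 94  98 100]
(np.int64(241), np.int64(228)) [-40.2 -10.2 112.2] [ 94  97 103]
(np.int64(242), np.int64(228)) [-39.2  -9.2 109.8] [108 114 118]
```

View pics/k.png

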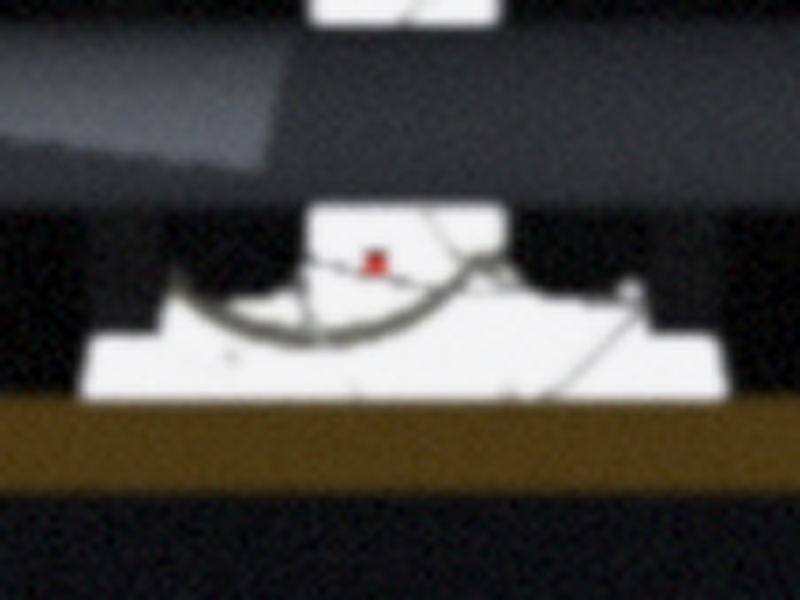

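The picture shows only desk, with a cable in the gap; the ring's back shows as a one-row slice at about (251,227) in the full image, 39 mm beyond the points and level with them. The ring is carried and spread.

```bash
python3 - <<'E'
from h import *
b=load("top")
s=get_state();M=R.from_rotvec(s["tool_rot"]).as_matrix()
c=np.array([.6361,-.0887]);t=c+M[:2,0]*.0185
print("tcp",t);rel([t[0],t[1],.27])
w=load("wrist");P=cloud(w);q=((P.reshape(-1,3)-s["position"])@M*1e3)
k=(abs(q[:,1])<30)&(q[:,2]>90)&(q[:,2]<114)&(q[:,0]>-10)&(q[:,0]<20)
for sg in(-1,1):
    z=q[k&(q[:,1]*sg>0)];print(len(z),z[:,1].min(),z[:,1].max(),np.median(z,axis=0),np.percentile(z[:,0],[10,90]))
# device corner seen from the earlier wrist picture (crop px 475,148 ->310,159)
E
```

```text
tcp [ 0.6177613  -0.09113729]
d(tool) mm [  15.8 -290.7  -46.2] yaw y 97.57 pos [0.595  0.199  0.2236] tilt z [-2.e-03 -8.e-04 -1.e+00]
68 -23.4274763246657 -14.3897797507988 [  4.22608988 -18.62421714 102.31149845] [2.15917313 4.47568663]
68 13.95951037838428 23.242357901668917 [  4.47224992  18.33017435 101.26247352] [2.927049   4.74291675]
```

```bash
python3 -m jog '[{"claw":30,"dx":0,"dy":0,"dz":-15,"spin":0},{"claw":30,"dx":0,"dy":-5,"dz":-40,"spin":0},{"claw":30,"dx":2,"dy":-25,"dz":-46,"spin":0},{"claw":30,"dx":4,"dy":-55,"dz":-46,"spin":0},{"claw":30,"dx":6,"dy":-85,"dz":-46,"spin":0},{"claw":30,"dx":8,"dy":-115,"dz":-46,"spin":0},{"claw":30,"dx":10,"dy":-145,"dz":-46,"spin":0},{"claw":30,"dx":12,"dy":-175,"dz":-46,"spin":0},{"claw":30,"dx":13,"dy":-205,"dz":-46,"spin":0},{"claw":30,"dx":14,"dy":-235,"dz":-46,"spin":0},{"claw":30,"dx":15,"dy":-260,"dz":-46,"spin":0},{"claw":30,"dx":16,"dy":-280,"dz":-46,"spin":0},{"claw":30,"dx":16,"dy":-291,"dz":-46,"spin":0},{"claw":30,"dx":16,"dy":-291,"dz":-46,"spin":0},{"claw":30,"dx":16,"dy":-291,"dz":-46,"spin":0}]' 55
python3 - <<'E'
from h import *
w=grab("wrist");s=get_state();rel([.6178,-.0911,.222])
P=cloud(w);M=R.from_rotvec(s["tool_rot"]).as_matrix();q=((P-s["position"])@M*1e3)
k=(abs(q[...,0])<60)&(abs(q[...,1])<35)&(q[...,2]>100)&(q[...,2]<114)&(q[...,0]<-30)
z=q[k];print(len(z),z.mean(0),s["grip_width"]*87)
M2=np.zeros((600,800,3),np.uint8)
M2[:]=cv2.resize(w["frame"][130:235,182:322],(800,600),interpolation=cv2.INTER_CUBIC)
cv2.imwrite("pics/l.png",M2[:,:,::-1])
E
```

```text
time: 11.35
position: [0.6181, -0.0908, 0.2702]
tool_rot: [0.206, -3.134, -0.001]
ft_force: [0.4, 0.7, -1.5]
grip_width: 0.364
grip_force: 55.0
d(tool) mm [ 0.7 -1.6 48.2] yaw y 97.66 pos [ 0.6183 -0.0895  0.2702] tilt z [-0.001   0.0013 -1.    ]
24 [-36.90857127  -2.32624563 112.62721807] 31.13555095166489
```

View pics/l.png

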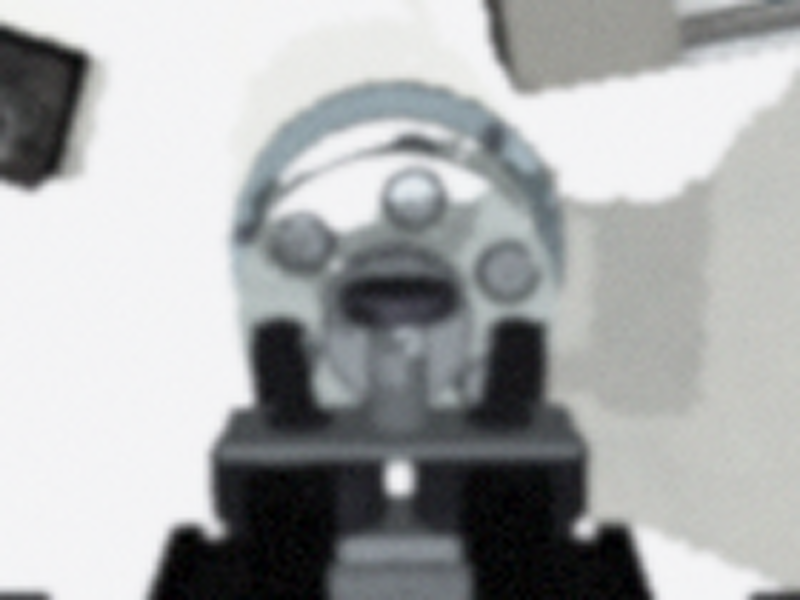

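The shaft stands centred between the points, at crop x 397 against levers at 283 and 515. Three rollers are visible at (414,197), (302,242) and (508,271), which give the axis.

```bash
python3 - <<'E'
from h import *
w=load("wrist");s=get_state();T=w["T"]
M=R.from_rotvec(s["tool_rot"]).as_matrix()
pos=T[:3,3]-T[:3,:3]@np.linalg.inv(get_image("wrist")["mount"])[:3,:3].T@np.zeros(3)
tc=T@np.linalg.inv(get_image("wrist")["mount"]); 
g=lambda u,v:pz(w,182+u/5.714,130+v/5.714,.068)
m,l,r=g(414,197),g(302,242),g(508,271);c=l+r-m
print("c",c,[np.linalg.norm(x-c) for x in(m,l,r)],"tool mm",(tc[:3,:3].T@(c-tc[:3,3])*1e3), tc[:3,3])
ss=np.array([get_state()["position"]]);print(ss)
E
```

```text
c [ 0.63650425 -0.0883955   0.068     ] [np.float64(0.026919030001879774), np.float64(0.02665023773748089), np.float64(0.026583369773658726)] tool mm [-1.87725330e+01 -1.90332295e-01  2.02195175e+02] [ 0.61809324 -0.09083303  0.27021381]
[[ 0.61847841 -0.08885214  0.27048608]]
```

```bash
python3 -m jog '[{"claw":30,"dx":0,"dy":0,"dz":15,"spin":0},{"claw":30,"dx":0,"dy":0,"dz":35,"spin":0},{"claw":30,"dx":0,"dy":0,"dz":52,"spin":0},{"claw":30,"dx":0,"dy":0,"dz":62,"spin":0},{"claw":30,"dx":0,"dy":0,"dz":66,"spin":0},{"claw":30,"dx":0,"dy":0,"dz":69,"spin":0},{"claw":30,"dx":0,"dy":0,"dz":71,"spin":0},{"claw":30,"dx":0,"dy":0,"dz":73,"spin":0},{"claw":30,"dx":0,"dy":0,"dz":75,"spin":0},{"claw":30,"dx":0,"dy":0,"dz":75,"spin":0}]' 55
python3 - <<'E'
from h import *
for i in range(3):
    w=grab("wrist");s=get_state();print(s["position"].round(4),s["ft_force"].round(2),s["torque"].round(3))
P=cloud(w);M=R.from_rotvec(s["tool_rot"]).as_matrix();q=((P-s["position"])@M*1e3)
for v in range(215,234): print(v,q[v,245].round(1),q[v,252].round(1),q[v,258].round(1),w["frame"][v,252]) if v>221 else 0
E
```

```text
time: 12.33
position: [0.6184, -0.0915, 0.1961]
tool_rot: [-0.207, 3.134, 0.0]
ft_force: [-0.6, -0.0, -1.6]
grip_width: 0.364
grip_force: 55.0
[ 0.6184 -0.0915  0.1962] [ 0.94 -0.47 -1.7 ] [ 0.042  0.043 -0.016]
[ 0.6184 -0.0915  0.1962] [ 0.06 -0.08 -2.27] [ 0.059  0.003 -0.016]
[ 0.6184 -0.0916  0.1962] [ 0.7  -0.06 -1.25] [0.02  0.02  0.021]
222 [-3.3 -4.7 44.4] [-3.9  0.4 45.8] [-2.7  4.7 42.9] [73 77 81]
223 [-4.  -4.7 44.2] [-4.   0.4 44.2] [-4.3  4.8 45. ] [86 88 93]
224 [-4.1 -4.6 42.7] [-4.7  0.4 43.9] [-4.4  4.8 43.2] [113 118 124]
225 [-4.9 -4.6 42.7] [-5.5  0.4 44.1] [-4.9  4.8 42.5] [131 136 140]
226 [-5.6 -4.6 42.6] [-6.   0.4 43.5] [-6.3  4.8 44. ] [135 139 144]
227 [-37.4  -6.5 112.9] [-36.7   0.5 111.4] [-37.1   6.4 112.4] [126 131 136]
228 [ 3.6 -4.  18.2] [ 3.6  0.4 18.2] [ 3.6  4.2 18.3] [104 108 111]
229 [ 3.7 -4.  16.5] [ 3.2  0.4 17.5] [ 3.6  4.1 16.7] [102 105 108]
230 [ 2.9 -4.  16.7] [ 3.   0.4 16.4] [ 2.9  4.2 16.6] [103 110 114]
231 [ 2.9 -4.  15.1] [ 2.5  0.4 16. ] [ 2.3  4.2 16.4] [110 115 118]
232 [ 2.  -4.  15.7] [ 2.1  0.4 15.4] [ 1.6  4.2 16.5] [111 116 121]
233 [ 1.2 -4.  15.8] [ 0.8  0.4 16.8] [ 1.3  4.1 15.7] [113 118 121]
```

```bash
python3 -m jog '[{"claw":30,"dx":0,"dy":0,"dz":2,"spin":0},{"claw":30,"dx":0,"dy":0,"dz":4,"spin":0},{"claw":30,"dx":0,"dy":0,"dz":6,"spin":0},{"claw":30,"dx":0,"dy":0,"dz":8,"spin":0},{"claw":30,"dx":0,"dy":0,"dz":9,"spin":0},{"claw":30,"dx":0,"dy":0,"dz":9,"spin":0}]' 55
python3 - <<'E'
from h import *
for i in range(4):
    w=grab("wrist");s=get_state();print(s["position"].round(4),s["ft_force"].round(2),s["torque"].round(3),s["grip_width"]*87)
    P=cloud(w);print("ring back z:",np.median(P[227,243:261],0).round(4))
T=w["T"];M=R.from_rotvec(s["tool_rot"]).as_matrix();q=((P-s["position"])@M*1e3)
k=(abs(q[...,1])<26)&(q[...,2]>98)&(q[...,2]<116)&(q[...,0]>-12)&(q[...,0]<12)
for sg in(-1,1):
    z=q[k&(q[...,1]*sg>0)];print(len(z),z.min(0).round(1),z.max(0).round(1))
a=grab("scene")
def prj(im,p):
    c=im["K"]@(im["T"][:3,:3].T@(np.array(p)-im["T"][:3,3]));return c[:2]/c[2]
p=prj(a,[.636,-.0887,.074]).round().astype(int);print(p,a["K"][0,0])
M2=np.zeros((600,800,3),np.uint8)
M2[:,:400]=cv2.resize(a["frame"][p[1]-24:p[1]+24,p[0]-16:p[0]+16],(400,600),interpolation=cv2.INTER_CUBIC)
M2[:,400:]=cv2.resize(w["frame"][135:235,218:284],(400,600),interpolation=cv2.INTER_CUBIC)
cv2.imwrite("pics/m.png",M2[:,:,::-1])
E
```

```text
time: 12.98
position: [0.618, -0.0914, 0.1864]
tool_rot: [0.207, -3.134, -0.0]
ft_force: [0.4, -0.7, -0.6]
grip_width: 0.365
grip_force: 55.0
[ 0.6181 -0.0914  0.1867] [ 0.09 -0.3  -1.61] [0.028 0.019 0.011] 31.389487617425296
ring back z: [ 0.6507 -0.0871  0.0833]
[ 0.6182 -0.0915  0.1868] [ 0.52 -0.16 -1.28] [0.009 0.039 0.017] 31.572266672521216
ring back z: [ 0.651  -0.0872  0.083 ]
[ 0.6183 -0.0915  0.187 ] [ 0.83 -0.42 -1.64] [0.055 0.02  0.007] 31.48609824262389
ring back z: [ 0.6512 -0.0872  0.0826]
[ 0.6183 -0.0915  0.187 ] [ 0.05  0.28 -1.12] [ 0.02  -0.005 -0.038] 31.85985372694673
ring back z: [ 0.6518 -0.0872  0.0823]
95 [ -7.7 -24.4  98.1] [  6.2  -6.  115.9]
102 [-8.9  5.  98. ] [  6.2  24.  115.8]
[300 248] 374.53522651297345
```

View pics/m.png

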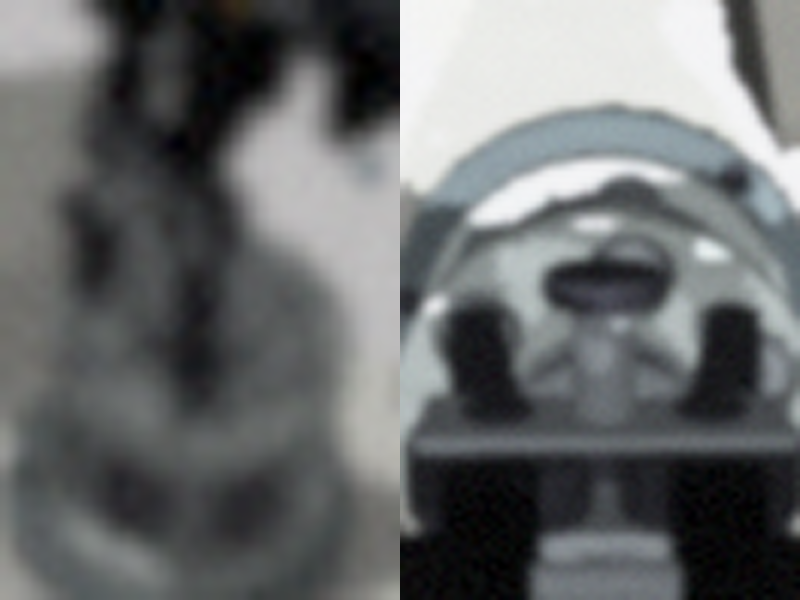

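The pictures show the points and ring down around the shaft. The forces are unchanged, so nothing is touching; the ring's mid-height works out at about 74 mm and the shaft axis at 18.3 mm from the eyes. Handing in.

```bash
python3 -c "
from bench import *
print(close_job())"
```

```text
the job is handed in; nothing more can be done
None
```

The roller sits home in the drum's empty pocket, level with the others by depth reading, and the job is handed in at about 13 s with the pliers still squeezed at 55 N. By measurement the spread ring is round the shaft at groove height, carried by the pliers alone with no contact force felt; the shaft hid the ring in the last pictures, so its place there is calculated rather than seen.

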